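Post a rub tin and its score block through the judging tent's drop box

ROBOT

A 6-joint arm with a two-finger parallel gripper is mounted at the origin on the work surface. World frame = base frame: x ahead of the robot, y to its left, z up, the work surface at z = 0. Lengths are in m, angles in rad, forces in N, time in s.
With the tool pointing down it reaches from about 0.25 to 0.725 m from the base axis. Payload 4 kg.
Tool frame: the origin (TCP) lies midway between the tips of the shut fingers; the grasp point (between the pads) lies 19 mm behind it (bot.grip_point_offset is the distance from the TCP to the grasp point, in m); z points along the fingers, y is the line along which they close (so a half turn about z gives the same grasp; the last joint's range is limited). The gripper opens to 85 mm and grips with 20 to 120 N. Pads are 22 mm wide; open, the fingers measure 114 mm over their backs; the gripper's body (76 mm by 85 mm) begins 54 mm behind the grasp point. The pads swing forward as they close: fully open they stand 13 mm farther back than shut.
Start: joints at [-1.223, 0.241, 0.005, 1.335, 0, 1.571], TCP at [0.17, -0.47, 0.231] pointing down, gripper open.
Joint ranges: [-2.72, 2.72], [-1.05, 1.87], [-1.09, 1.28], [-1.99, 2.15], [-1.42, 1.44], [-3.14, 3.14]. Speed limits (rad/s): [2.79, 2.79, 3.14, 3.14, 3.14, 3.14].

INTERFACE

Orientations are given as a unit quaternion [x, y, z, w].
In Python, from workcell import bot gives the robot as it stands.
- The arm moves only by the tool step_arm, never from a script. Its argument "targets" is text: rows parted by semicolons, each of 7 numbers parted by spaces: the opening, from -1 (shut) to 1 (fully open), so that 0 is half open, then the shift along the world's x, y, z normalised to -1 to 1, where 1 is 0.5 m, then the turn, a rotation vector about the world's x, y, z normalised to -1 to 1, where 1 is pi/4 rad. In form: gripper x y z wx wy wz; .... A call has 1 to 10 rows; each row is the pose to reach, as a shift and turn from the pose commanded when the call began; what a row does not reach only later rows make up. A row lasts 1/12 s, in which the tool goes at most 41.7 mm and 7.16 degrees, less where a joint would pass 70% of its speed; a pose out of reach is approached as far as the arm can. A call with a number of a shift or a turn outside -1 to 1 is refused whole. A call with a gripper value outside its range is refused whole. The fingers move at their own pace and stop on an object; the grip force is fixed at half the most. Time passes only in rows, so rows that repeat a pose let the fingers close. It gives the time, the measured TCP pose, the force, the opening and the grip force at its end, in the units of the state.
- bot.get_obs(): the state, without advancing time (a new reading comes with each control period).
- bot.camera(name): name is "side" or "top" or "wrist"; returns the picture (480x640x3 uint8, red, green, blue); there is no depth.
- bot.camera_info(name): a dict with "vertical_fov" (degrees; the focal length in pixels is half the picture's height over the tangent of half this angle, whatever the lens; pixels are square), "cx", "cy" (the principal point, pixels), "pose" (4x4, takes a point from camera to world coordinates). Camera axes: x right, y up, looking along -z (the intrinsics and any distortion apply to the point x, -y, -z); pixel columns grow to the right and rows downward; lengths in m; the calibration is good to about 2 mm. A picture is of the moment at which its call begins: read the wrist's pose just before it. camera_info takes no time and is no camera call; for the wrist camera it gives the pose at the moment of the call.
- bot.job_done(): hands the job in; it is judged then, once.
The state is a dict: "clock": time; "joint_pos": joint angles; "joint_vel": joint speeds; "tau": joint torques, N m; "eef_pos": TCP position; "tool_rot": TCP orientation; "ft_force": force on the tool from outside, world axes, zero at the start; "ft_torque": the same for the moment, N m; "grip_width": finger opening in m; "grasp_force": force on a finger pad.
Only numpy, scipy, OpenCV 4.12 (cv2) and the standard library are available. Lean on these libraries where they do the work, as an engineer would, in place of code of your own. Each camera call takes 0.05 s, during which the arm holds its last target. There are 200 camera calls.

TASK

Take the rectangular rub tin out of the wooden caddy and stand it gently, upright, in the metal guide on top of the clear drop box, then lay the wooden score block flat on top of the tin inside the guide. Then push the box's black palm plate fully in, through its whole stroke, so that tin and block drop down into the box together, and let the plate spring all the way back out. Put the things in the guide, do not let them drop into it, and leave the jars, can and bottle undisturbed.

Things in the scene. Friction and masses are not known exactly. Their poses are not given: they have to be found in the camera images.
- dropbox: Clear-walled drop box with aluminium deck, fixed, at varying places and yaws, left or right. Origin on the table straight below the seat. Its x axis is the push direction; its -x side, with the plunger, looks roughly to the robot. Walls x -55 to +90 mm, y -55 to +55 mm, deck top 100 mm above the table. The metal guide stands on the deck, centred on the origin.
- guide (a point): Centre of the guide's mouth, 179 mm above the table, 73 mm above the seat; drop box axes. Two cheeks close its y sides: inner faces at y +-36 mm, 5 mm thick, 60 mm long in x, from 107 mm up to 179 mm above the table; no room for fingers beside them. Above, a funnel flares out to |y| 47, |x| 35 mm, top at 190 mm.
- lips (a point): Middle of the guide's -x opening at mouth height (x -25 mm, 179 mm above the table); drop box axes. Four upright corner lips, inner faces at x +-25 mm, 5 mm thick, from |y| 26 mm outwards to the cheeks, as tall as these, also flared, hold things in x. Between the lips the -x and +x sides are open, 52 mm wide, over the full height: fingers go down there. Inside: 50 mm in x, 72 mm in y.
- seat (a point): Centre of the flat steel floor of the guide, 106 mm above the table, drop box axes. This floor is part of the plunger and is drawn away to +x when the plunger is pushed in; what stands in the guide then drops about 100 mm into a chute in the box. Tin and block stacked there reach 78 mm above this point. The point itself does not move.
- plunger (a joint): Travel of the sprung plunger along the drop box's +x: 0 m = out (rest), 0.056 m = fully in, at its stop. The spring needs about 4 N at the start and 9 to 10 N at full stroke, and brings it back when let go.
- palm (a point): Centre of the outer (-x) face of the plunger's black palm plate, drop box axes; moves with the plunger. At rest 135 mm to -x of the seat and 120 mm above the table. The upright plate is 8 mm thick, 92 mm wide in y, from 83 to 147 mm above the table, with free space before and below it. Push it to the drop box's +x.
- rack: Wooden caddy with three bays, fixed to the table, at varying places and yaws, on the other side from the drop box. Origin: centre of its underside. 88 mm in x, 178 mm in y. Its -x side looks roughly to the robot.
- bays (a point): Centre of the floor of the caddy's middle bay, 6 mm above the table, caddy axes. Four upright dividers, 6 mm thick, 70 mm long in x, tops 76 mm above the table, at y -86, -28.7, +28.7, +86 mm, make bays centred at y -57.3, 0, +57.3 mm. The bays are open at their -x and +x ends but for a sill 16 mm above the table at x +-41 mm.
- tin: Rectangular steel rub tin, 64 mm (x) by 44 mm (y) by 66 mm high (z), 0.18 to 0.35 kg; origin: centre of its underside. Starts upright in one bay, its x along the caddy's x, 2 to 6 mm from the dividers, which stand 4 mm higher: there only its narrow faces (64 mm apart) can be gripped. In the guide its 64 mm lie along the drop box's y and only its wide faces are free: put it down on the way and regrasp.
- block: Plain brown wooden score block, 64 mm (x) by 44 mm (y) by 12 mm thick (z), 35 g; origin: centre of its underside. Starts flat on the table between drop box and caddy at any yaw. Goes flat on the tin in the guide with its 64 mm length along the drop box's y.
- jar: Bystander: round amber glass jar, 42 mm across, 80 mm high, standing in a bay of the caddy. Origin: centre of its underside.
- can: Bystander: round plain can, 42 mm across, 76 mm high, standing in a bay of the caddy. Origin: centre of its underside.
- pot: Bystander: amber sauce pot with black lid, 60 mm across, 85 mm high, standing on the table between drop box and caddy. Origin: centre of its underside.
- water: Bystander: water bottle, 62 mm across, 190 mm high, standing on the table beyond the work. Origin: centre of its underside.
There are look-alikes about, which are no part of the job. What is shaped like the dropbox but purple is not meant.

How it is judged:
On the way, in this order (a step that is already met when the one before it is completed fails the run):
1. the tin stands upright on the floor of the guide, let go, plunger out (x of tin in the frame of seat between -0.008 and 0.008 m and y of tin in the frame of seat between -0.008 and 0.008 m and z of tin in the frame of seat between -0.004 and 0.004 m and angle between tin's own z axis and vertical below 0.1 rad and contact force between tin and the fingers below 0.1 N and value of joint plunger below 0.005 m), for 0.2 s.
2. the block lies flat on the tin in the guide, let go, plunger still out (x of tin in the frame of seat between -0.008 and 0.008 m and y of tin in the frame of seat between -0.008 and 0.008 m and z of tin in the frame of seat between -0.004 and 0.004 m and angle between tin's own z axis and vertical below 0.1 rad and x of block in the frame of seat between -0.009 and 0.009 m and y of block in the frame of seat between -0.009 and 0.009 m and z of block in the frame of seat between 0.062 and 0.071 m and angle between block's own z axis and vertical below 0.12 rad and contact force between block and the fingers below 0.1 N and value of joint plunger below 0.005 m), for 0.2 s.
3. the plunger is pushed fully in (value of joint plunger above 0.052 m), for 0.05 s.
At the end, for the whole second after the job is handed in: Tin and block are both inside the drop box at rest (under 0.05 m/s): within 35 mm in x and 45 mm in y of the seat, the tin's underside at least 85 mm and the block's at least 17 mm below the seat; the plunger is back out to within 4 mm (x of tin in the frame of seat between -0.035 and 0.035 m and y of tin in the frame of seat between -0.045 and 0.045 m and z of tin in the frame of seat below -0.085 m and linear speed of each of tin, block below 0.05 m/s and x of block in the frame of seat between -0.035 and 0.035 m and y of block in the frame of seat between -0.045 and 0.045 m and z of block in the frame of seat below -0.017 m and value of joint plunger below 0.004 m); the robot touches nothing.
It fails at once if a bystander (jar, can, sauce pot or water bottle) is shifted by more than 30 mm or tipped (distance of any of jar, can, pot, water from where it was at the start of the episode above 0.03 m or angle between any of jar, can, pot, water's own z axis and vertical above 0.4 rad).
It fails at once if the tin is let drop into the guide (falls free, faster than 0.4 m/s, in it) (horizontal distance between tin and seat below 0.02 m and z of tin in the frame of seat between -0.003 and 0.06 m and value of joint plunger below 0.02 m and linear speed of tin above 0.4 m/s and contact force between tin and the fingers below 0.1 N).
It fails at once if the block is let drop into the guide (falls free, faster than 0.4 m/s, in it) (horizontal distance between block and seat below 0.02 m and z of block in the frame of seat between -0.003 and 0.1 m and value of joint plunger below 0.02 m and linear speed of block above 0.4 m/s and contact force between block and the fingers below 0.1 N).
It also fails if it takes over 72 s, if anything falls off the work surface, if the arm or the gripper's body presses on something with over 40 N, if the wrist force passes 120 N, or if a joint passes its speed limit or range.

## Working session

There is one attempt and no reset: what is moved stays moved. The work goes in short steps, Python scripts to look and compute and a tool call to move; the robot and the scene stay as the last step left them, time stands still between calls to the robot, and variables do not carry over. Pictures are saved under pics/ and viewed, at most 10 in all, crops included, and the job is handed in when it is done.

Besides the shell and the picture viewer there is one more tool, called after "Call:" as name(argument=value, ...) on one line, values as JSON. step_arm: Moves the arm, as the interface text tells. Scaled input: -1 to 1 covers 0.5 m each way for a shift and pi/4 rad each way for a turn. Its arguments: {"type":"object","properties":{"targets":{"type":"string"}},"required":["targets"]}

```bash
mkdir -p pics; ls; python3 - <<'E'
from workcell import bot
import cv2,numpy as np
ims=[]
for n in ["top","side","wrist"]:
    i=bot.camera_info(n); print(n,i)
    im=bot.camera(n); cv2.imwrite(f"pics/{n}0.png",im[:,:,::-1])
o=bot.get_obs(); print(o)
E
```

```text
pics
top {'vertical_fov': 49.35683544106659, 'cx': 321.99980147774886, 'cy': 245.59091465942447, 'pose': array([[-6.57952167e-04,  9.94611597e-01, -1.03669365e-01,
         4.29981864e-01],
       [-9.99998889e-01, -5.15777936e-04,  1.39822135e-03,
         2.80455813e-02],
       [ 1.33721679e-03,  1.03670170e-01,  9.94610832e-01,
         1.21625170e+00],
       [ 0.00000000e+00,  0.00000000e+00,  0.00000000e+00,
         1.00000000e+00]])}
side {'vertical_fov': 44.86692567921763, 'cx': 330.8348003690026, 'cy': 235.43166849277577, 'pose': array([[-0.73033304,  0.45427723, -0.51014297,  0.0141917 ],
       [-0.68292973, -0.50181916,  0.53083379,  0.54804231],
       [-0.01485381,  0.73607725,  0.67673454,  0.82597448],
       [ 0.        ,  0.        ,  0.        ,  1.        ]])}
wrist {'vertical_fov': 65.58838517938065, 'cx': 321.6029764069519, 'cy': 233.32623441607402, 'pose': array([[ 0.34124513,  0.8888647 ,  0.30573078,  0.24769863],
       [-0.93997081,  0.32358083,  0.10839892, -0.44071922],
       [-0.00257665, -0.32436861,  0.94592725,  0.37227499],
       [ 0.        ,  0.        ,  0.        ,  1.        ]])}
{'clock': 0.15, 'joint_pos': array([-1.22303915e+00,  2.41216826e-01,  4.04037808e-03,  1.33521436e+00,
        1.61661163e-05,  1.57078048e+00]), 'joint_vel': array([-0.0006166 , -0.00370031,  0.00171394,  0.00096847, -0.00047314,
        0.00031064]), 'tau': array([-1.65119487e-03, -3.72635007e+01,  2.52638966e+01,  1.23500943e-02,
       -4.73013790e-05,  1.91461839e-05]), 'eef_pos': array([ 0.17023555, -0.4696153 ,  0.23063157]), 'tool_rot': array([ 9.84919483e-01,  1.73011489e-01, -1.29958095e-04, -7.86617964e-04]), 'ft_force': array([-0.01009466,  0.56700516,  1.19236856]), 'ft_torque': array([-0.02408005,  0.04888101,  0.03620524]), 'grasp_force': 0.0, 'grip_width': 0.08542497932532289}
```

View pics/top0.png

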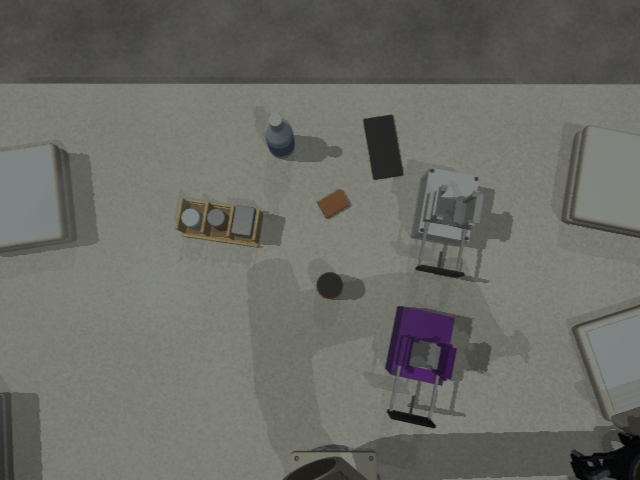

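View pics/side0.png

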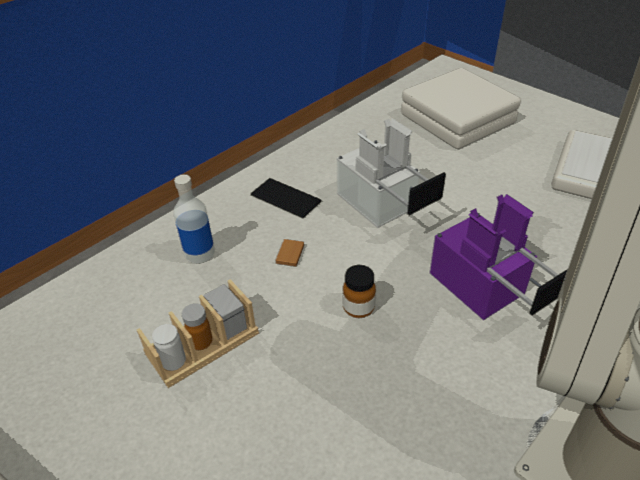

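The top view shows the tin candidates: grey rectangular box (244,220), round can (191,217) and jar (217,217). I pick the rectangular one. For the block, the brown one at (334,203) fits and the black mat (383,147) does not. For the drop box, the metal one at (448,205) fits and the purple one (422,350) is the decoy. I'll check these choices in one close crop.

```bash
cat > h.py <<'E'
from workcell import bot
import cv2,numpy as np
def ray(info,uv):
    f=240/np.tan(np.radians(info["vertical_fov"])/2)
    uv=np.atleast_2d(np.array(uv,float))
    d=np.c_[(uv[:,0]-info["cx"])/f,-(uv[:,1]-info["cy"])/f,-np.ones(len(uv))]
    P=info["pose"]; return P[:3,3],d@P[:3,:3].T
def cast(info,uv,z):
    o,d=ray(info,uv); return o+d*((z-o[2])/d[:,2])[:,None]
def proj(info,X):
    f=240/np.tan(np.radians(info["vertical_fov"])/2)
    P=info["pose"]; c=(np.atleast_2d(X)-P[:3,3])@P[:3,:3]
    return np.c_[info["cx"]-f*c[:,0]/c[:,2],info["cy"]+f*c[:,1]/c[:,2]]
E
python3 - <<'E'
from h import *
im=cv2.imread("pics/top0.png")
a=cv2.resize(im[190:255,170:270],None,fx=4,fy=4,interpolation=cv2.INTER_CUBIC)
b=cv2.resize(im[160:290,405:505],None,fx=4,fy=4,interpolation=cv2.INTER_CUBIC)
c=np.zeros((520,800,3),np.uint8); c[:260,:400]=a; c[:,400:]=b
cv2.imwrite("pics/crop0.png",c)
I=bot.camera_info("top")
hsv=cv2.cvtColor(im,cv2.COLOR_BGR2HSV)
def big(m,n,z,box):
    mm=np.zeros_like(m); x0,x1,y0,y1=box; mm[y0:y1,x0:x1]=m[y0:y1,x0:x1]
    cs,_=cv2.findContours(mm,0,1); k=max(cs,key=cv2.contourArea); r=cv2.minAreaRect(k)
    bp=cv2.boxPoints(r); w=cast(I,bp,z); print(n,r,cv2.contourArea(k),"\n",cast(I,[r[0]],z).round(4),w[:,:2].round(4).tolist())
    e=[(w[(i+1)%4]-w[i])[:2] for i in range(2)]
    for v in e: print(np.linalg.norm(v).round(4),np.degrees(np.arctan2(v[1],v[0])).round(1))
o=cv2.inRange(hsv,(5,120,60),(20,255,255)); big(o,"block",.012,(300,370,180,230))
y=cv2.inRange(hsv,(10,70,60),(30,255,255)); big(y,"rack",.04,(165,275,185,255))
k=cv2.inRange(hsv,(0,0,0),(180,255,45)); big(k,"palm",.147,(405,480,255,285)); big(k,"pot",.085,(305,350,265,305))
E
```

```text
block ((333.0116271972656, 203.16966247558594), (17.74570655822754, 26.010135650634766), 59.534454345703125) 426.0 
 [[6.552e-01 5.000e-04 1.200e-02]] [[0.6577, 0.0373], [0.6891, -0.0153], [0.6527, -0.0362], [0.6215, 0.0163]]
0.0612 -59.2
0.0419 -150.1
rack ((222.09994506835938, 222.7114715576172), (77.5052261352539, 37.93360900878906), 8.392925262451172) 1666.0 
 [[0.605  0.2535 0.04  ]] [[0.575, 0.3462], [0.6614, 0.3359], [0.6352, 0.1604], [0.5492, 0.172]]
0.087 -6.8
0.1774 -98.5
palm ((439.52191162109375, 270.8851318359375), (47.66680908203125, 6.221477508544922), 10.784297943115234) 219.0 
 [[ 0.4892 -0.2142  0.147 ]] [[0.4921, -0.1651], [0.5047, -0.1677], [0.4863, -0.2633], [0.4738, -0.2605]]
0.0128 -11.8
0.0973 -100.9
pot ((329.5, 284.5), (23.0, 23.0), 90.0) 414.0 
 [[0.4634 0.0103 0.085 ]] [[0.4882, 0.0352], [0.4882, -0.0147], [0.4386, -0.0144], [0.4386, 0.0352]]
0.0498 -90.0
0.0496 179.7
```

View pics/crop0.png

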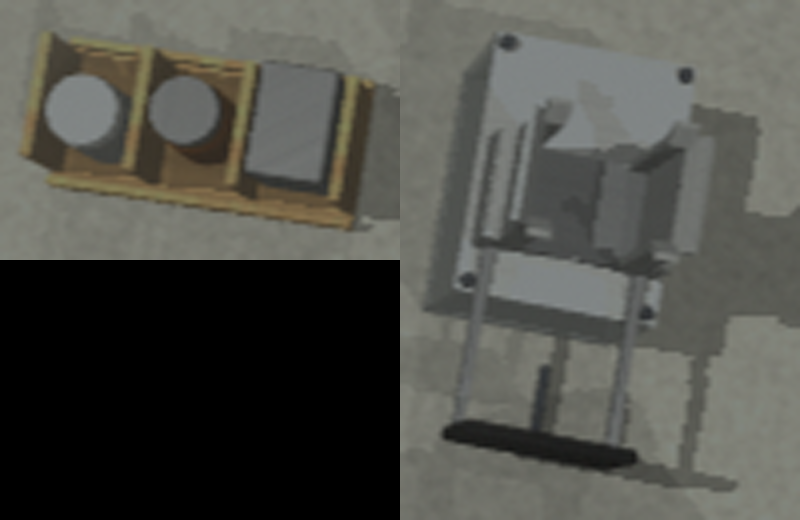

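The crop confirms it. The grey rectangular tin sits in the right bay, with top corners near (235.5,205.5), (254.5,208), (251,236) and (232,234). The metal drop box has deck screws at (432,170.5), (476.5,179), (467,238) and (422,230).

```bash
python3 - <<'E'
from h import *
I=bot.camera_info("top")
t=cast(I,[(235.5,205.5),(254.5,208),(251.25,236.25),(231.75,234.25)],.072)[:,:2]
print(t.mean(0),t)
d=lambda a,b:(np.linalg.norm(a-b).round(4),np.degrees(np.arctan2(*(a-b)[::-1])).round(1))
print(d(t[0],t[3]),d(t[1],t[2]),d(t[0],t[1]),d(t[3],t[2]))
s=cast(I,[(432.25,170.5),(476.5,179),(467,238.25),(422,230)],.1)[:,:2]
print(s.mean(0),s); print(d(s[0],s[3]),d(s[1],s[2]),d(s[0],s[1]),d(s[3],s[2]))
p=cast(I,[(405+43/4,160+432/4),(405+237/4,160+458/4)],.147)[:,:2];print(p,p.mean(0),d(p[0],p[1]))
yaw=np.radians(d(s[0]+s[1],s[3]+s[2])[1]); ux=np.array([np.cos(yaw),np.sin(yaw)])
print(np.degrees(yaw),"seat from deck",s.mean(0)-.0175*ux,"from palm",p.mean(0)+.131*ux)
E
```

```text
[0.60414527 0.2006698 ] [[0.63882655 0.2183961 ]
 [0.63318688 0.17615442]
 [0.57005    0.18251945]
 [0.57451767 0.22560922]]
(np.float64(0.0647), np.float64(-6.4)) (np.float64(0.0635), np.float64(-5.8)) (np.float64(0.0426), np.float64(82.4)) (np.float64(0.0433), np.float64(84.1))
[ 0.63625581 -0.24980356] [[ 0.71094254 -0.21420008]
 [ 0.69201076 -0.31020117]
 [ 0.56205621 -0.28567015]
 [ 0.58001372 -0.18914284]]
(np.float64(0.1333), np.float64(-10.8)) (np.float64(0.1322), np.float64(-10.7)) (np.float64(0.0978), np.float64(78.8)) (np.float64(0.0982), np.float64(79.5))
[[ 0.49515395 -0.16557386]
 [ 0.48177773 -0.26462882]] [ 0.48846584 -0.21510134] (np.float64(0.1), np.float64(82.3))
-10.8 seat from deck [ 0.61906578 -0.24652439] from palm [ 0.61714547 -0.23964829]
```

Call:
step_arm(targets="1 0.434 0.67 0.12 0 0 0.702;1 0.434 0.67 0.12 0 0 0.702;1 0.434 0.67 0.12 0 0 0.702;1 0.434 0.67 0.12 0 0 0.702;1 0.434 0.67 0.12 0 0 0.702;1 0.434 0.67 0.12 0 0 0.702;1 0.434 0.67 0.12 0 0 0.702;1 0.434 0.67 0.12 0 0 0.702;1 0.434 0.67 0.12 0 0 0.702;1 0.434 0.67 0.12 0 0 0.702")

```text
clock: 0.98
eef_pos: [0.3886, -0.1323, 0.2918]
tool_rot: [0.9, 0.436, 0.001, 0.0]
ft_force: [1.1, -0.9, 0.5]
grip_width: 0.0856
grasp_force: 0.0
```

Call:
step_arm(targets="1 0.434 0.67 -0.12 0 0 0.702;1 0.434 0.67 -0.12 0 0 0.702;1 0.434 0.67 -0.12 0 0 0.702;1 0.434 0.67 -0.12 0 0 0.702;1 0.434 0.67 -0.12 0 0 0.702;1 0.434 0.67 -0.12 0 0 0.702;1 0.434 0.67 -0.12 0 0 0.702;1 0.434 0.67 -0.12 0 0 0.702;1 0.434 0.67 -0.12 0 0 0.702;1 0.434 0.67 -0.12 0 0 0.702")

```text
clock: 1.82
eef_pos: [0.6052, 0.2033, 0.2294]
tool_rot: [0.748, 0.664, -0.0, -0.001]
ft_force: [1.1, -0.8, 0.4]
grip_width: 0.0856
grasp_force: 0.0
```

```bash
cat >> h.py <<'E'
def look(name,fn,pts=()):
    I=bot.camera_info(name); im=bot.camera(name)[:,:,::-1].copy(); cv2.imwrite(f"pics/{fn}_raw.png",im)
    for p in proj(I,pts) if len(pts) else []: cv2.circle(im,tuple(int(round(v)) for v in p),3,(0,0,255),1)
    cv2.imwrite(f"pics/{fn}.png",im); np.save(f"pics/{fn}.npy",I,allow_pickle=True); return I,im
def load(fn): return np.load(f"pics/{fn}.npy",allow_pickle=True).item(),cv2.imread(f"pics/{fn}_raw.png")
def rect(c,yaw,lx,ly,z):
    u=np.array([np.cos(yaw),np.sin(yaw)]);v=np.array([-u[1],u[0]])
    return np.array([np.r_[np.array(c[:2])+sx*lx/2*u+sy*ly/2*v,z] for sx,sy in((1,1),(1,-1),(-1,-1),(-1,1))])
E
python3 - <<'E'
from h import *
look("wrist","w1",rect((.604,.2007),np.radians(-6.8),.064,.044,.072))
print(bot.get_obs()["eef_pos"],bot.get_obs()["tool_rot"])
E
```

```text
[0.60658175 0.20682659 0.22707938] [ 7.46548830e-01  6.65328964e-01 -3.36170886e-05 -1.48760494e-03]
```

View pics/w1.png

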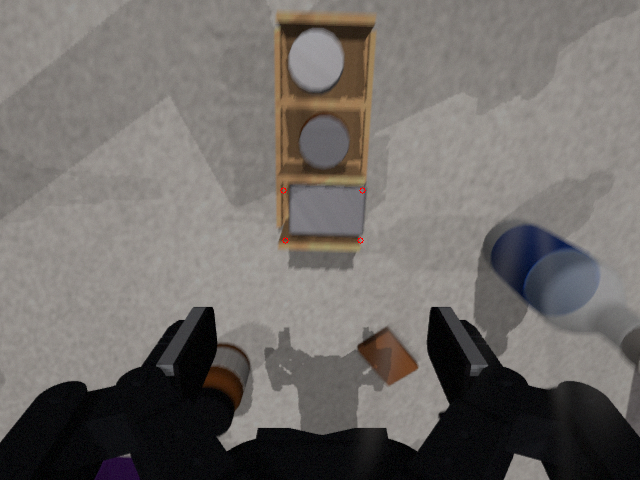

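The wrist view shows the tin's top at about (289,186), (366,187), (364,236) and (290,235), a few mm from the red prediction.

```bash
python3 - <<'E'
from h import *
I,im=load("w1")
t=cast(I,[(289,186),(366,187),(364,236),(290,235)],.072)[:,:2]
print(t.mean(0),t); e=t[1]+t[2]-t[0]-t[3]; print(np.linalg.norm(e)/2,np.degrees(np.arctan2(e[1],e[0])))
print(bot.get_obs()["eef_pos"])
E
```

```text
[0.60840776 0.20369147] [[0.57991636 0.22872827]
 [0.64206377 0.22057415]
 [0.63703175 0.17860835]
 [0.57461915 0.18685509]]
0.06281755766998802 -7.501004065472337
[0.60658175 0.20682659 0.22707938]
```

Call:
step_arm(targets="1 0 0 0 0 0 0;1 0 0 0 0 0 0")

```text
clock: 2.03
eef_pos: [0.6039, 0.2001, 0.23]
tool_rot: [0.748, 0.664, -0.001, -0.0]
ft_force: [-0.4, -0.4, -0.4]
grip_width: 0.085
grasp_force: 0.0
```

Call:
step_arm(targets="1 0.004 0.004 -0.08 0 0 0;1 0.004 0.004 -0.16 0 0 0;1 0.004 0.004 -0.24 0 0 0;1 0.004 0.004 -0.3 0 0 0;1 0.004 0.004 -0.35 0 0 0;1 0.004 0.004 -0.38 0 0 0;1 0.004 0.004 -0.39 0 0 0;1 0.004 0.004 -0.39 0 0 0")

```text
clock: 2.7
eef_pos: [0.6051, 0.2002, 0.0356]
tool_rot: [0.749, 0.663, -0.001, -0.0]
ft_force: [0.8, -0.1, 0.3]
grip_width: 0.0855
grasp_force: 0.0
```

Call:
step_arm(targets="-1 0 0 0 0 0 0;-1 0 0 0 0 0 0;-1 0 0 0 0 0 0;-1 0 0 0 0 0 0;-1 0 0 0 0 0 0;-1 0 0 0 0 0 0;-1 0 0 0 0 0 0;-1 0 0 0 0 0 0")

```text
clock: 3.37
eef_pos: [0.6083, 0.2022, 0.0392]
tool_rot: [0.748, 0.663, 0.002, 0.001]
ft_force: [-0.1, -1.2, 7.9]
grip_width: 0.0627
grasp_force: 67.2
```

Call:
step_arm(targets="-1 0 0 0.02 0 0 0;-1 0 0 0.06 0 0 0;-1 0 0 0.11 0 0 0;-1 0 0 0.16 0 0 0;-1 0 0 0.2 0 0 0;-1 0 0 0.23 0 0 0;-1 0 0 0.24 0 0 0;-1 0 0 0.24 0 0 0")

```text
clock: 4.03
eef_pos: [0.6073, 0.2024, 0.1585]
tool_rot: [0.748, 0.663, 0.002, 0.001]
ft_force: [0.6, -0.1, -2.4]
grip_width: 0.063
grasp_force: 66.5
```

Call:
step_arm(targets="-1 -0.04 -0.01 0 0 0 0.1;-1 -0.09 -0.025 0 0 0 0.22;-1 -0.14 -0.04 0 0 0 0.35;-1 -0.19 -0.053 0 0 0 0.48;-1 -0.24 -0.067 0 0 0 0.61;-1 -0.29 -0.08 0 0 0 0.74;-1 -0.33 -0.092 0 0 0 0.86;-1 -0.36 -0.1 0 0 0 0.96;-1 -0.372 -0.104 0 0 0 1;-1 -0.372 -0.104 0 0 0 1")

```text
clock: 4.87
eef_pos: [0.4175, 0.149, 0.1551]
tool_rot: [0.437, 0.899, -0.001, -0.001]
ft_force: [0.4, -1.0, -2.5]
grip_width: 0.0635
grasp_force: 66.6
```

Call:
step_arm(targets="-1 0 0 -0.04 0 0 0;-1 0 0 -0.09 0 0 0;-1 0 0 -0.14 0 0 0;-1 0 0 -0.18 0 0 0;-1 0 0 -0.21 0 0 0;-1 0 0 -0.22 0 0 0;-1 0 0 -0.22 0 0 0;-1 0 0 -0.22 0 0 0")

```text
clock: 5.53
eef_pos: [0.4207, 0.15, 0.0462]
tool_rot: [0.438, 0.899, -0.0, -0.0]
ft_force: [0.1, -0.0, -1.1]
grip_width: 0.063
grasp_force: 66.6
```

Call:
step_arm(targets="-1 0 0 -0.006 0 0 0;-1 0 0 -0.012 0 0 0;-1 0 0 -0.016 0 0 0;-1 0 0 -0.018 0 0 0;-1 0 0 -0.02 0 0 0;-1 0 0 -0.02 0 0 0")

```text
clock: 6.03
eef_pos: [0.4204, 0.1499, 0.0363]
tool_rot: [0.438, 0.899, 0.0, 0.0]
ft_force: [0.0, -0.7, -1.5]
grip_width: 0.0629
grasp_force: 66.6
```

Call:
step_arm(targets="-1 0 0 -0.002 0 0 0;-1 0 0 -0.004 0 0 0;-1 0 0 -0.005 0 0 0;-1 0 0 -0.005 0 0 0")

```text
clock: 6.37
eef_pos: [0.4203, 0.1499, 0.0337]
tool_rot: [0.438, 0.899, -0.0, -0.0]
ft_force: [-0.5, 0.3, -2.3]
grip_width: 0.0629
grasp_force: 66.6
```

Call:
step_arm(targets="-1 0 0 -0.001 0 0 0;-1 0 0 -0.002 0 0 0;-1 0 0 -0.003 0 0 0;-1 0 0 -0.003 0 0 0")

```text
clock: 6.7
eef_pos: [0.4205, 0.1499, 0.0332]
tool_rot: [0.438, 0.899, 0.0, 0.0]
ft_force: [-2.5, -1.9, 6.6]
grip_width: 0.0631
grasp_force: 67.5
```

Call:
step_arm(targets="-1 0 0 -0.001 0 0 0;-1 0 0 -0.002 0 0 0;-1 0 0 -0.003 0 0 0;-1 0 0 -0.003 0 0 0")

```text
clock: 7.03
eef_pos: [0.4206, 0.1499, 0.0331]
tool_rot: [0.438, 0.899, 0.0, 0.0]
ft_force: [-6.1, -2.8, 19.1]
grip_width: 0.063
grasp_force: 69.0
```

Call:
step_arm(targets="-0.5 0 0 0.004 0 0 0;1 0 0 0.004 0 0 0;1 0 0 0.004 0 0 0;1 0 0 0.004 0 0 0;1 0 0 0.004 0 0 0;1 0 0 0.03 0 0 0;1 0 0 0.1 0 0 0;1 0 0 0.18 0 0 0;1 0 0 0.25 0 0 0;1 0 0 0.3 0 0 0")

```text
clock: 7.87
eef_pos: [0.4213, 0.1503, 0.1838]
tool_rot: [0.438, 0.899, 0.001, 0.001]
ft_force: [0.0, 0.4, 0.3]
grip_width: 0.0854
grasp_force: 0.0
```

Call:
step_arm(targets="1 0 0 0.06 0 0 -1;1 0 0 0.06 0 0 -1;1 0 0 0.06 0 0 -1;1 0 0 0.06 0 0 -1;1 0 0 0.06 0 0 -1;1 0 0 0.06 0 0 -1;1 0 0 0.06 0 0 -1")

```text
clock: 8.45
eef_pos: [0.4203, 0.1499, 0.2105]
tool_rot: [0.75, 0.662, -0.0, -0.0]
ft_force: [0.1, 1.1, -0.2]
grip_width: 0.0854
grasp_force: 0.0
```

Call:
step_arm(targets="1 0 0 0 0 0 -1;1 0 0 0 0 0 -1;1 0 0 0 0 0 -1;1 0 0 0 0 0 -1;1 0 0 0 0 0 -1;1 0 0 0 0 0 -1;1 0 0 0 0 0 -1;1 0 0 0 0 0 -1;1 0 0 0 0 0 -1")

```text
clock: 9.2
eef_pos: [0.4203, 0.1499, 0.2105]
tool_rot: [0.945, 0.327, -0.0, 0.0]
ft_force: [-0.4, -0.3, -1.0]
grip_width: 0.0855
grasp_force: 0.0
```

```bash
python3 - <<'E'
from h import *
print(bot.get_obs()["eef_pos"],bot.get_obs()["tool_rot"])
look("wrist","w2",rect((.4206,.15),np.radians(38),.064,.044,.066))
E
```

```text
[0.42031263 0.14991643 0.21050423] [ 9.45002457e-01  3.27063092e-01 -2.99980266e-04  7.32990657e-06]
```

View pics/w2.png

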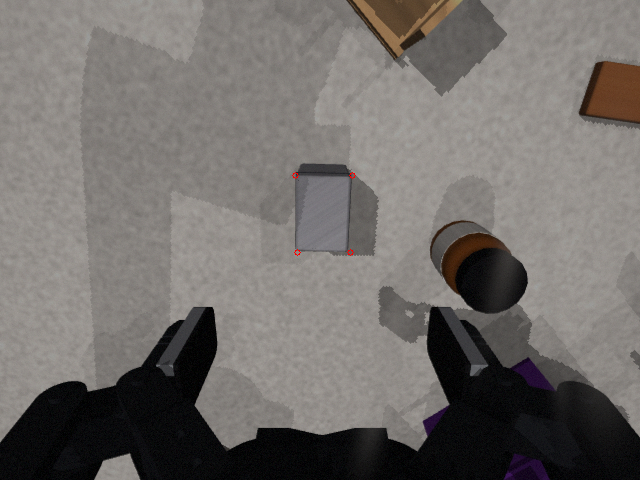

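The tin stands upright where predicted, with its top at (296..351, 174..251). Regrasping across the wide faces.

Call:
step_arm(targets="1 0 0 -0.08 0 0 0;1 0 0 -0.16 0 0 0;1 0 0 -0.23 0 0 0;1 0 0 -0.29 0 0 0;1 0 0 -0.33 0 0 0;1 0 0 -0.348 0 0 0;1 0 0 -0.35 0 0 0;1 0 0 -0.35 0 0 0")

```text
clock: 9.92
eef_pos: [0.4207, 0.15, 0.036]
tool_rot: [0.945, 0.327, -0.0, -0.0]
ft_force: [1.1, -1.0, -0.1]
grip_width: 0.0853
grasp_force: 0.0
```

Call:
step_arm(targets="-1 0 0 0 0 0 0;-1 0 0 0 0 0 0;-1 0 0 0 0 0 0;-1 0 0 0 0 0 0;-1 0 0 0 0 0 0;-1 0 0 0 0 0 0;-1 0 0 0 0 0 0;-1 0 0 0 0 0 0;-1 0 0 0 0 0 0")

```text
clock: 10.67
eef_pos: [0.4219, 0.1504, 0.0373]
tool_rot: [0.945, 0.326, 0.002, 0.0]
ft_force: [-0.1, -1.4, 5.8]
grip_width: 0.0427
grasp_force: 61.6
```

Call:
step_arm(targets="-1 0 0 0.03 0 0 0;-1 0 0 0.09 0 0 0.08;-1 0 0 0.16 0 0 0.2;-1 0 0 0.23 0 0 0.35;-1 0 0 0.3 0 0 0.5;-1 0 0 0.37 0 0 0.65;-1 0 0 0.44 0 0 0.78;-1 0 0 0.5 0 0 0.88;-1 0 0 0.53 0 0 0.91;-1 0 0 0.54 0 0 0.913")

```text
clock: 11.5
eef_pos: [0.4215, 0.1503, 0.3092]
tool_rot: [0.77, 0.638, 0.003, 0.001]
ft_force: [0.1, 0.9, -1.1]
grip_width: 0.0431
grasp_force: 61.4
```

Call:
step_arm(targets="-1 0.02 -0.04 0 0 0 0;-1 0.05 -0.1 0 0 0 0;-1 0.085 -0.17 0 0 0 0;-1 0.12 -0.24 0 0 0 0;-1 0.155 -0.31 0 0 0 0;-1 0.19 -0.38 0 0 0 0;-1 0.225 -0.45 0 0 0 0;-1 0.26 -0.52 0 0 0 0;-1 0.295 -0.59 0 0 0 0;-1 0.325 -0.65 0 0 0 0")

```text
clock: 12.33
eef_pos: [0.5829, -0.1774, 0.3036]
tool_rot: [0.771, 0.637, -0.001, -0.001]
ft_force: [1.2, 0.0, -0.9]
grip_width: 0.0432
grasp_force: 61.2
```

Call:
step_arm(targets="-1 0.025 -0.05 0 0 0 0;-1 0.045 -0.09 0 0 0 0;-1 0.06 -0.12 0 0 0 0;-1 0.069 -0.138 0 0 0 0;-1 0.071 -0.142 0 0 0 0;-1 0.071 -0.142 0 0 0 0;-1 0.071 -0.142 0 0 0 0")

```text
clock: 12.92
eef_pos: [0.618, -0.2454, 0.3047]
tool_rot: [0.771, 0.637, -0.0, -0.001]
ft_force: [0.7, 0.4, -1.7]
grip_width: 0.0433
grasp_force: 61.3
```

```bash
python3 - <<'E'
from h import *
o=bot.get_obs();print(o["eef_pos"],o["tool_rot"],o["grip_width"])
s=(.619,-.2455);y=np.radians(-10.8);u=np.array([np.cos(y),np.sin(y)])
look("wrist","w3",np.r_[rect(s,y,.05,.072,.179),rect(s,y,.07,.094,.19),rect(np.array(s)+.0175*u,y,.145,.11,.1)])
E
```

```text
[ 0.61797389 -0.2454331   0.30467092] [ 7.70559006e-01  6.37367548e-01 -4.12203486e-04 -1.12107305e-03] 0.04325510078307551
```

View pics/w3.png

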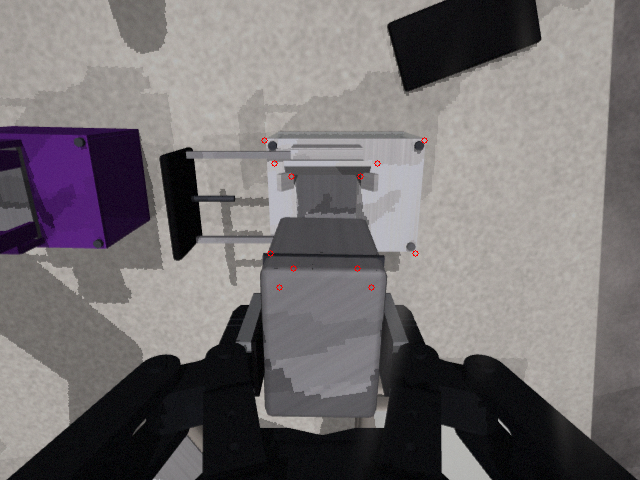

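The hover view shows the deck screws near (273,146), (419,146) and (410,246), and the guide's upper lips at about (286,180) and (370,182). I'll compute the seat from the screws.

```bash
python3 - <<'E'
from h import *
I,im=load("w3"); g=cv2.cvtColor(im,cv2.COLOR_BGR2GRAY)
P=[]
for x,y in [(273,146),(419,146),(410,246)]:
    r=g[y-9:y+10,x-9:x+10]; m=(r<110).astype(np.uint8); n,l,s,c=cv2.connectedComponentsWithStats(m)
    k=min(range(1,n),key=lambda i:np.linalg.norm(c[i]-9)); P.append(c[k]+(x-9,y-9)); print(P[-1],s[k][4])
w=cast(I,P,.1)[:,:2]; print(w)
# box-frame screws: deck centre(.0175,0), spacing .133 x .098
L=np.array([[-.049,.049],[.084,.049],[.084,-.049]]); 
e=w[1]-w[0]; f=w[1]-w[2]; print(np.linalg.norm(e),np.degrees(np.arctan2(e[1],e[0])),np.linalg.norm(f),np.degrees(np.arctan2(f[1],f[0]))-90)
M=w.mean(0);C=L.mean(0);A=(L-C).T@(w-M);th=np.arctan2(A[0,1]-A[1,0],A[0,0]+A[1,1])
R=np.array([[np.cos(th),-np.sin(th)],[np.sin(th),np.cos(th)]]);print("yaw",np.degrees(th),"seat",M-R@C)
big=cv2.resize(im[120:270,240:440],None,fx=4,fy=4,interpolation=cv2.INTER_CUBIC);cv2.imwrite("pics/c3.png",big)
E
```

```text
[272.31914894 146.84042553] 94
[418.39534884 145.88372093] 86
[410.36206897 246.17241379] 58
[[ 0.58113058 -0.18876785]
 [ 0.71187006 -0.2127656 ]
 [ 0.69382191 -0.3085947 ]]
0.13292367288710993 -10.401086172935843 0.09751385355508109 -10.66596817069356
yaw -10.433775422253953 seat [ 0.62030546 -0.24558905]
```

View pics/c3.png

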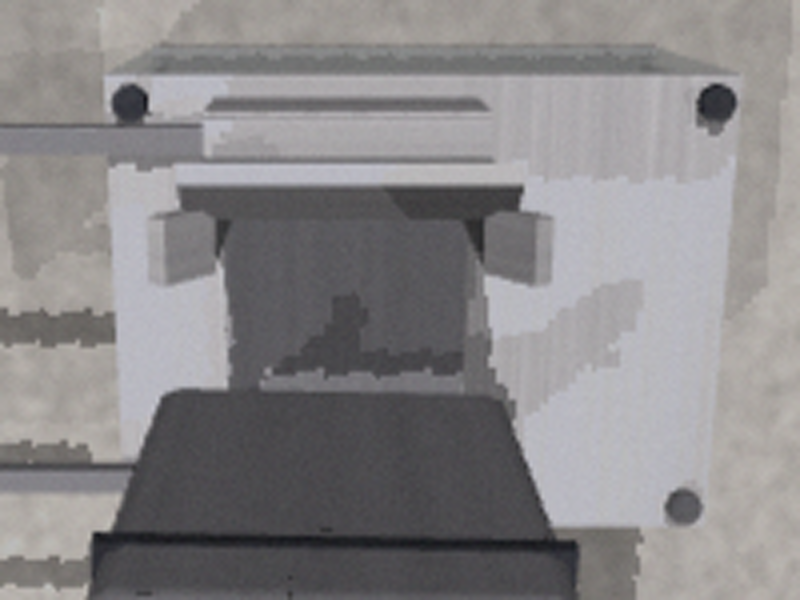

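The crop shows the lips' outer flared edges at crop x 150 and 552 and the inner edges at 217 and 484, so the slot centre is near pixel column 327.7.

```bash
python3 - <<'E'
from h import *
I,im=load("w3"); y=np.radians(-10.5);u=np.array([np.cos(y),np.sin(y)]);v=np.array([-u[1],u[0]]);s=np.array([.6203,-.2456])
c=lambda p:(240+p[0]/4,120+p[1]/4)
for p,z in [((150,217),.19),((552,217),.19),((217,215),.179),((484,215),.179),((178,165),.19),((523,165),.19),((180,187),.179),((520,187),.179),((228,380),.106),((466,375),.106)]:
    w=cast(I,[c(p)],z)[0,:2]-s; print(p,z,(w@u).round(4),(w@v).round(4))
o=bot.get_obs();print(o["eef_pos"],o["tool_rot"])
t=bot.get_obs()["tool_rot"];print("toolyaw",2*np.degrees(np.arctan2(t[1],t[0]))-90)
# held tin: lower face far edge corners
for p in [(160,395),(510,395)]:
    w=cast(I,[c(p)],.3047-.037)[0,:2]-o["eef_pos"][:2]; print("tin bottom far corner rel TCP",(w@u).round(4),(w@v).round(4))
E
```

```text
(150, 217) 0.19 -0.0342 0.0392
(552, 217) 0.19 0.0351 0.0389
(217, 215) 0.179 -0.0235 0.0377
(484, 215) 0.179 0.0245 0.0374
(178, 165) 0.19 -0.0291 0.0481
(523, 165) 0.19 0.0298 0.0479
(180, 187) 0.179 -0.03 0.0427
(520, 187) 0.179 0.0308 0.0424
(228, 380) 0.106 -0.0276 -0.0142
(466, 375) 0.106 0.0288 -0.0132
[ 0.6180233  -0.24514468  0.30526331] [ 7.70379536e-01  6.37585095e-01 -2.32303744e-04 -7.49689481e-04]
toolyaw -10.7760088962239
tin bottom far corner rel TCP -0.0221 0.0303
tin bottom far corner rel TCP 0.0217 0.0301
```

Call:
step_arm(targets="-1 0.0066 0.005 -0.02 0 0 0;-1 0.0066 0.005 -0.06 0 0 0;-1 0.0066 0.005 -0.1 0 0 0;-1 0.0066 0.005 -0.12 0 0 0;-1 0.0066 0.005 -0.125 0 0 0;-1 0.0066 0.005 -0.125 0 0 0;-1 0.0066 0.005 -0.125 0 0 0")

```text
clock: 13.55
eef_pos: [0.6219, -0.243, 0.244]
tool_rot: [0.77, 0.638, 0.0, 0.0]
ft_force: [0.5, -0.7, -1.5]
grip_width: 0.0432
grasp_force: 61.3
```

Call:
step_arm(targets="-1 0 0 -0.015 0 0 0;-1 0 0 -0.03 0 0 0;-1 0 0 -0.045 0 0 0;-1 0 0 -0.06 0 0 0;-1 0 0 -0.075 0 0 0;-1 0 0 -0.075 0 0 0")

```text
clock: 14.05
eef_pos: [0.6206, -0.2432, 0.2031]
tool_rot: [0.771, 0.637, -0.001, -0.002]
ft_force: [0.3, -0.5, -2.8]
grip_width: 0.0428
grasp_force: 61.3
```

Call:
step_arm(targets="-1 0 0 -0.013 0 0 0;-1 0 0 -0.026 0 0 0;-1 0 0 -0.039 0 0 0;-1 0 0 -0.052 0 0 0;-1 0 0 -0.065 0 0 0;-1 0 0 -0.078 0 0 0;-1 0 0 -0.088 0 0 0;-1 0 0 -0.096 0 0 0;-1 0 0 -0.1 0 0 0;-1 0 0 -0.1 0 0 0")

```text
clock: 14.88
eef_pos: [0.6214, -0.2434, 0.1551]
tool_rot: [0.771, 0.637, -0.0, -0.0]
ft_force: [-0.2, -0.7, -1.5]
grip_width: 0.0428
grasp_force: 61.3
```

Call:
step_arm(targets="-1 0 0 -0.003 0 0 0;-1 0 0 -0.006 0 0 0;-1 0 0 -0.009 0 0 0;-1 0 0 -0.012 0 0 0;-1 0 0 -0.012 0 0 0")

```text
clock: 15.3
eef_pos: [0.6216, -0.2435, 0.1495]
tool_rot: [0.771, 0.637, -0.0, -0.0]
ft_force: [-0.8, -1.1, -2.3]
grip_width: 0.0432
grasp_force: 61.3
```

Call:
step_arm(targets="-1 0 0 -0.003 0 0 0;-1 0 0 -0.006 0 0 0;-1 0 0 -0.009 0 0 0;-1 0 0 -0.01 0 0 0;-1 0 0 -0.01 0 0 0")

```text
clock: 15.72
eef_pos: [0.6215, -0.2435, 0.1445]
tool_rot: [0.771, 0.637, -0.0, -0.0]
ft_force: [-0.0, -0.4, -1.9]
grip_width: 0.0433
grasp_force: 61.3
```

Call:
step_arm(targets="-1 0 0 -0.002 0 0 0;-1 0 0 -0.003 0 0 0;-1 0 0 -0.003 0 0 0")

```text
clock: 15.97
eef_pos: [0.6218, -0.2436, 0.1435]
tool_rot: [0.771, 0.637, 0.0, 0.0]
ft_force: [0.7, 0.8, -1.0]
grip_width: 0.043
grasp_force: 61.4
```

Call:
step_arm(targets="-1 0 0 -0.001 0 0 0;-1 0 0 -0.002 0 0 0;-1 0 0 -0.003 0 0 0;-1 0 0 -0.003 0 0 0")

```text
clock: 16.3
eef_pos: [0.6218, -0.2437, 0.1433]
tool_rot: [0.771, 0.637, 0.0, 0.001]
ft_force: [-2.9, 0.0, 4.4]
grip_width: 0.043
grasp_force: 62.0
```

Call:
step_arm(targets="0 0 0 0.002 0 0 0;0.5 0 0 0.002 0 0 0;0.5 0 0 0.002 0 0 0;0.5 0 0 0.002 0 0 0;0.5 0 0 0.01 0 0 0;0.5 0 0 0.04 0 0 0;0.5 0 0 0.1 0 0 0;0.5 0 0 0.17 0 0 0;0.5 0 0 0.24 0 0 0;0.5 0 0 0.3 0 0 0")

```text
clock: 17.13
eef_pos: [0.6218, -0.2435, 0.2947]
tool_rot: [0.771, 0.637, 0.0, 0.001]
ft_force: [1.1, -0.2, 0.1]
grip_width: 0.0639
grasp_force: 0.0
```

Call:
step_arm(targets="0.5 0 0 0.04 0 0 0;0.5 0 0 0.04 0 0 0;0.5 0 0 0.04 0 0 0;0.5 0 0 0.04 0 0 0")

```text
clock: 17.47
eef_pos: [0.6215, -0.2435, 0.3108]
tool_rot: [0.771, 0.637, -0.0, -0.001]
ft_force: [0.4, -0.2, -1.5]
grip_width: 0.064
grasp_force: 0.0
```

```bash
python3 - <<'E'
from h import *
o=bot.get_obs();print(o["eef_pos"],o["tool_rot"],o["grip_width"])
s=np.array((.621,-.2447));y=np.radians(-10.5)
look("wrist","w4",rect(s,y,.044,.064,.172))
I,im=look("top","t4",rect(s,y,.044,.064,.172))
a=cv2.imread("pics/w4.png")[130:330,220:440]; b=im[160:290,400:500]
c=np.zeros((600,800,3),np.uint8); a=cv2.resize(a,(440,400));b=cv2.resize(b,(360,468)); c[:400,:440]=a;c[:468,440:]=b; cv2.imwrite("pics/c4.png",c)
E
```

```text
[ 0.62154064 -0.24348725  0.31083115] [ 7.70545214e-01  6.37385007e-01 -3.25298953e-04 -5.66626740e-04] 0.06399849148988114
```

View pics/c4.png

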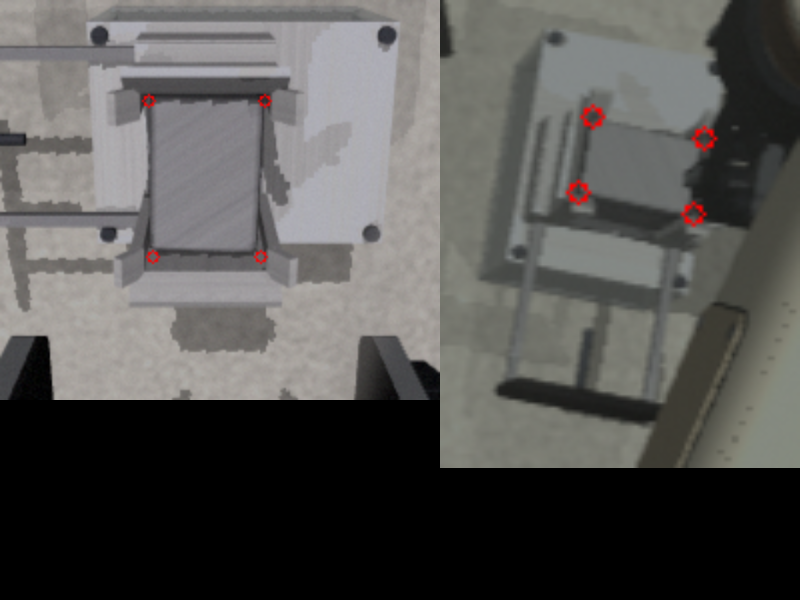

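The tin stands upright in the guide within its predicted outline (crop about x 150–262, y 97–250) and the plunger is out. Next is the block.

Call:
step_arm(targets="1 0.005 0.06 0 0 0 0.1;1 0.015 0.13 0 0 0 0.25;1 0.025 0.2 0 0 0 0.4;1 0.035 0.27 -0.03 0 0 0.55;1 0.045 0.34 -0.07 0 0 0.7;1 0.055 0.41 -0.11 0 0 0.82;1 0.062 0.46 -0.15 0 0 0.9;1 0.067 0.485 -0.18 0 0 0.913;1 0.067 0.488 -0.18 0 0 0.913;1 0.067 0.488 -0.18 0 0 0.913")

```text
clock: 18.4
eef_pos: [0.6538, 0.0013, 0.2196]
tool_rot: [0.497, 0.868, -0.001, -0.002]
ft_force: [0.6, -0.8, 1.0]
grip_width: 0.0856
grasp_force: 0.0
```

Call:
step_arm(targets="1 0 0 0 0 0 0;1 0 0 0 0 0 0")

```text
clock: 18.57
eef_pos: [0.6557, -0.0011, 0.2232]
tool_rot: [0.499, 0.867, 0.0, 0.001]
ft_force: [0.3, -0.1, 0.4]
grip_width: 0.0855
grasp_force: 0.0
```

```bash
python3 - <<'E'
from h import *
I,im=look("wrist","w5",rect((.655,.0005),np.radians(120.5),.064,.044,.012))
o=bot.get_obs();t=o["tool_rot"];print(o["eef_pos"],"yaw",2*np.degrees(np.arctan2(t[1],t[0]))-90)
im=load("w5")[1];hsv=cv2.cvtColor(im,cv2.COLOR_BGR2HSV);m=cv2.inRange(hsv,(5,110,60),(20,255,255))
cs,_=cv2.findContours(m,0,1)
for k in sorted(cs,key=cv2.contourArea)[-3:]:
    r=cv2.minAreaRect(k);b=cv2.boxPoints(r);w=cast(I,b,.012)[:,:2];print(r,cv2.contourArea(k),w.mean(0),[(np.linalg.norm(w[i+1]-w[i]).round(4),np.degrees(np.arctan2(*(w[i+1]-w[i])[::-1])).round(1)) for i in (0,1)])
E
```

```text
[ 0.65580824 -0.00117363  0.22331424] yaw 30.14727702917365
((407.9353332519531, 8.658811569213867), (10.304197311401367, 30.153335571289062), 40.60129928588867) 226.0 [0.63648621 0.17365562] [(np.float64(0.0224), np.float64(77.9)), (np.float64(0.0084), np.float64(-4.8))]
((133.1702117919922, 57.68330383300781), (74.63243103027344, 23.662633895874023), 54.81930160522461) 569.5 [0.45348674 0.02372142] [(np.float64(0.0208), np.float64(59.5)), (np.float64(0.0557), np.float64(-27.9))]
((322.9999694824219, 194.99998474121094), (63.99999237060547, 43.99999237060547), 90.0) 2776.0 [0.65558121 0.0011327 ] [(np.float64(0.0414), np.float64(30.2)), (np.float64(0.0633), np.float64(-58.6))]
```

View pics/w5.png

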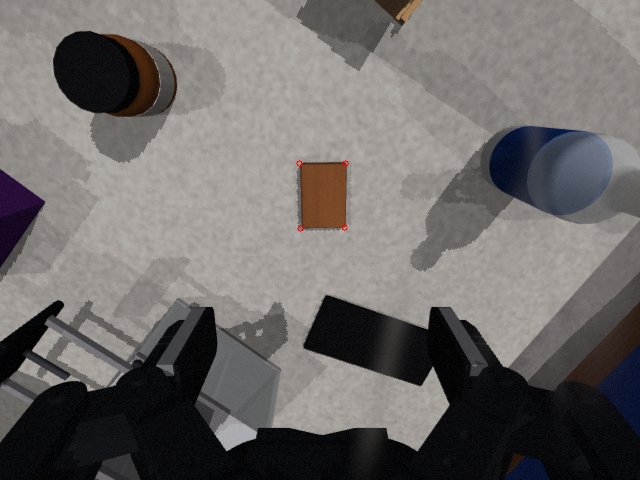

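The block is confirmed flat, at (300–347, 162–229), aligned with the fingers. Going down to grip it.

Call:
step_arm(targets="1 0 0.004 -0.08 0 0 0;1 0 0.004 -0.16 0 0 0;1 0 0.004 -0.24 0 0 0;1 0 0.004 -0.31 0 0 0;1 0 0.004 -0.37 0 0 0;1 0 0.004 -0.41 0 0 0;1 0 0.004 -0.43 0 0 0;1 0 0.004 -0.438 0 0 0;1 0 0.004 -0.442 0 0 0;1 0 0.004 -0.442 0 0 0")

```text
clock: 19.45
eef_pos: [0.6566, 0.002, 0.0024]
tool_rot: [0.498, 0.867, 0.001, 0.001]
ft_force: [-0.1, 0.2, 0.1]
grip_width: 0.0854
grasp_force: 0.0
```

Call:
step_arm(targets="-1 0 0 0 0 0 0;-1 0 0 0 0 0 0;-1 0 0 0 0 0 0;-1 0 0 0 0 0 0;-1 0 0 0 0 0 0;-1 0 0 0 0 0 0;-1 0 0 0 0 0 0;-1 0 0 0 0 0 0")

```text
clock: 20.12
eef_pos: [0.6564, 0.0025, 0.0024]
tool_rot: [0.498, 0.867, 0.001, 0.001]
ft_force: [-0.9, -0.4, 5.6]
grip_width: 0.0423
grasp_force: 61.5
```

Call:
step_arm(targets="-1 0 0 0.02 0 0 0;-1 0 0 0.07 0 0 0;-1 0 0 0.13 0 0 -0.1;-1 0 0 0.2 0 0 -0.25;-1 0 0 0.27 0 0 -0.4;-1 0 0 0.34 0 0 -0.55;-1 0 0 0.41 0 0 -0.7;-1 0 0 0.48 0 0 -0.83;-1 0 0 0.53 0 0 -0.9;-1 0 0 0.56 0 0 -0.905")

```text
clock: 20.95
eef_pos: [0.6558, 0.0025, 0.2857]
tool_rot: [0.769, 0.639, 0.002, 0.002]
ft_force: [0.3, 0.1, -0.3]
grip_width: 0.0422
grasp_force: 60.9
```

Call:
step_arm(targets="-1 -0.005 -0.04 0.015 0 0 0;-1 -0.015 -0.1 0.015 0 0 0;-1 -0.025 -0.17 0.015 0 0 0;-1 -0.035 -0.24 0.015 0 0 0;-1 -0.045 -0.31 0.015 0 0 0;-1 -0.055 -0.38 0.015 0 0 0;-1 -0.063 -0.44 0.015 0 0 0;-1 -0.068 -0.475 0.015 0 0 0;-1 -0.0704 -0.49 0.015 0 0 0;-1 -0.0704 -0.4924 0.015 0 0 0")

```text
clock: 21.78
eef_pos: [0.6192, -0.2454, 0.288]
tool_rot: [0.769, 0.639, -0.0, -0.0]
ft_force: [-0.1, -0.0, 0.7]
grip_width: 0.0421
grasp_force: 60.9
```

Call:
step_arm(targets="-1 0 0 0 0 0 0;-1 0 0 0 0 0 0;-1 0 0 0 0 0 0")

```text
clock: 22.03
eef_pos: [0.6204, -0.242, 0.2885]
tool_rot: [0.768, 0.641, 0.0, -0.0]
ft_force: [0.1, 0.9, 0.0]
grip_width: 0.042
grasp_force: 60.9
```

```bash
python3 - <<'E'
from h import *
o=bot.get_obs();t=o["tool_rot"];print(o["eef_pos"],"yaw",2*np.degrees(np.arctan2(t[1],t[0]))-90,o["grip_width"])
s=np.array((.621,-.2447));y=np.radians(-10.5)
look("wrist","w6",rect(s,y,.044,.064,.172))
E
```

```text
[ 0.62043413 -0.24199948  0.28845795] yaw -10.317937968805666 0.04204237695809006
```

View pics/w6.png

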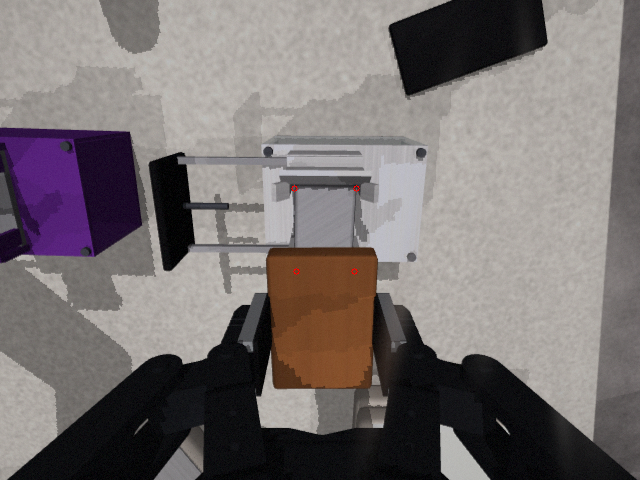

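The block is held level. Its far edge is near row 248–256, and the tin top sits at the marks (294–355, row 187). I'll check the offset.

```bash
python3 - <<'E'
from h import *
I,im=load("w6");y=np.radians(-10.4);u=np.array([np.cos(y),np.sin(y)]);v=np.array([-u[1],u[0]])
T=np.array([.6204,-.2420])
for p,z in [((272,249),-.0024),((374,249),-.0024),((268,257),.0096),((377,257),.0096),((273,388),.0096),((372,388),.0096)]:
    w=cast(I,[p],.2885+z)[0,:2]-T; print(p,(w@u).round(4),(w@v).round(4))
s=np.array((.621,-.2447))
for p in [(294,186),(357,186)]:
    w=cast(I,[p],.172)[0,:2]-s; print("tin",(w@u).round(4),(w@v).round(4))
print(bot.get_obs()["eef_pos"])
E
```

```text
(272, 249) -0.0219 0.0277
(374, 249) 0.0204 0.0278
(268, 257) -0.0219 0.0291
(377, 257) 0.0199 0.0292
(273, 388) -0.0225 -0.0328
(372, 388) 0.0208 -0.0327
tin -0.0219 0.0333
tin 0.0224 0.0333
[ 0.62042964 -0.24206605  0.28846496]
```

Call:
step_arm(targets="-1 0.0034 -0.001 -0.02 0 0 0;-1 0.0034 -0.001 -0.05 0 0 0;-1 0.0034 -0.001 -0.08 0 0 0;-1 0.0034 -0.001 -0.11 0 0 0;-1 0.0034 -0.001 -0.135 0 0 0;-1 0.0034 -0.001 -0.155 0 0 0;-1 0.0034 -0.001 -0.17 0 0 0;-1 0.0034 -0.001 -0.185 0 0 0;-1 0.0034 -0.001 -0.195 0 0 0;-1 0.0034 -0.001 -0.2 0 0 0")

```text
clock: 22.92
eef_pos: [0.6216, -0.2441, 0.1876]
tool_rot: [0.768, 0.64, -0.0, -0.0]
ft_force: [-0.7, 0.8, -0.4]
grip_width: 0.0422
grasp_force: 60.9
```

Call:
step_arm(targets="-1 0 0 -0.004 0 0 0;-1 0 0 -0.008 0 0 0;-1 0 0 -0.012 0 0 0;-1 0 0 -0.016 0 0 0;-1 0 0 -0.018 0 0 0;-1 0 0 -0.018 0 0 0")

```text
clock: 23.42
eef_pos: [0.6216, -0.2443, 0.1791]
tool_rot: [0.769, 0.64, -0.0, -0.0]
ft_force: [0.1, -0.1, -0.3]
grip_width: 0.0418
grasp_force: 60.9
```

Call:
step_arm(targets="-1 0.001 0.003 -0.002 0 0 0;-1 0.001 0.003 -0.004 0 0 0;-1 0.001 0.003 -0.006 0 0 0;-1 0.001 0.003 -0.007 0 0 0;-1 0.001 0.003 -0.007 0 0 0")

```text
clock: 23.83
eef_pos: [0.6221, -0.2427, 0.1756]
tool_rot: [0.769, 0.64, -0.0, -0.0]
ft_force: [0.1, -0.2, -0.8]
grip_width: 0.0416
grasp_force: 60.9
```

Call:
step_arm(targets="-1 0 0 -0.001 0 0 0;-1 0 0 -0.002 0 0 0;-1 0 0 -0.003 0 0 0;-1 0 0 -0.003 0 0 0")

```text
clock: 24.17
eef_pos: [0.6223, -0.2428, 0.1745]
tool_rot: [0.769, 0.64, 0.0, 0.0]
ft_force: [0.6, -0.3, 1.0]
grip_width: 0.0421
grasp_force: 60.9
```

Call:
step_arm(targets="-1 0 0 -0.001 0 0 0;-1 0 0 -0.0015 0 0 0;-1 0 0 -0.0015 0 0 0")

```text
clock: 24.42
eef_pos: [0.6224, -0.2428, 0.1744]
tool_rot: [0.769, 0.64, 0.0, 0.0]
ft_force: [-1.6, 0.8, 4.0]
grip_width: 0.0422
grasp_force: 61.3
```

Call:
step_arm(targets="0 0 0 0 0 0 0;0.5 0 0 0 0 0 0;0.5 0 0 0 0 0 0;0.5 0 0 0.004 0 0 0;0.5 0 0 0.02 0 0 0;0.5 0 0 0.07 0 0 0;0.5 0 0 0.13 0 0 0;0.5 0 0 0.2 0 0 0;0.5 0 0 0.25 0 0 0;0.5 0 0 0.27 0 0 0")

```text
clock: 25.25
eef_pos: [0.6233, -0.2432, 0.3145]
tool_rot: [0.769, 0.64, 0.002, 0.004]
ft_force: [-0.9, 1.2, 0.1]
grip_width: 0.0639
grasp_force: 0.0
```

Call:
step_arm(targets="0.5 0 0 0 0 0 0;0.5 0 0 0 0 0 0;0.5 0 0 0 0 0 0")

```text
clock: 25.5
eef_pos: [0.6218, -0.2426, 0.3071]
tool_rot: [0.769, 0.64, -0.001, -0.001]
ft_force: [0.1, -0.5, -0.6]
grip_width: 0.064
grasp_force: 0.0
```

```bash
python3 - <<'E'
from h import *
o=bot.get_obs();t=o["tool_rot"];print(o["eef_pos"],"yaw",2*np.degrees(np.arctan2(t[1],t[0]))-90,o["joint_pos"])
s=np.array((.621,-.2447));yy=np.radians(-10.5);u=np.array([np.cos(yy),np.sin(yy)]);v=np.array([-u[1],u[0]])
I,_=look("wrist","w7",rect(s,yy,.044,.064,.184));im=load("w7")[1]
hsv=cv2.cvtColor(im,cv2.COLOR_BGR2HSV);m=cv2.inRange(hsv,(5,110,60),(20,255,255))
cs,_=cv2.findContours(m[100:300,200:460].copy(),0,1);k=max(cs,key=cv2.contourArea)+np.array([200,100]);b=cv2.boxPoints(cv2.minAreaRect(k))
w=cast(I,b,.184)[:,:2]-s;print(np.c_[w@u,w@v].round(4),(w.mean(0)@u).round(4),(w.mean(0)@v).round(4))
E
```

```text
[ 0.62183075 -0.24261615  0.30707645] yaw -10.446978807888641 [-3.71992400e-01  6.10390750e-01  7.62083898e-01  1.72487247e+00
 -1.37663958e-05  1.38113812e+00]
[[-0.0218  0.033 ]
 [ 0.0206  0.0331]
 [ 0.0224 -0.0311]
 [-0.0234 -0.0312]] -0.0006 0.0009
```

The block lies flat and centred on the tin, with offsets under 1 mm. Next I shut the gripper, turn 90°, and go in front of the palm plate.

Call:
step_arm(targets="-1 -0.05 0.008 0 0 0 0.1;-1 -0.12 0.02 0 0 0 0.22;-1 -0.19 0.032 0 0 0 0.35;-1 -0.25 0.042 0 0 0 0.48;-1 -0.3 0.05 0 0 0 0.61;-1 -0.33 0.056 0 0 0 0.74;-1 -0.344 0.058 0 0 0 0.86;-1 -0.344 0.058 0 0 0 0.98;-1 -0.344 0.058 0 0 0 1;-1 -0.344 0.058 0 0 0 1")

```text
clock: 26.38
eef_pos: [0.4496, -0.2135, 0.3076]
tool_rot: [0.466, 0.885, -0.0, -0.001]
ft_force: [-0.1, 0.5, -0.1]
grip_width: 0.0001
grasp_force: 0.0
```

Call:
step_arm(targets="-1 0 0 0 0 0 0.13;-1 0 0 0 0 0 0.28;-1 0 0 0 0 0 0.43;-1 0 0 0 0 0 0.58;-1 0 0 0 0 0 0.73;-1 0 0 0 0 0 0.88;-1 0 0 0 0 0 1;-1 0 0 0 0 0 1;-1 0 0 0 0 0 1")

```text
clock: 27.13
eef_pos: [0.4503, -0.2137, 0.3078]
tool_rot: [0.093, 0.996, 0.0, -0.001]
ft_force: [0.1, -0.1, -0.1]
grip_width: 0.0
grasp_force: 0.0
```

```bash
python3 - <<'E'
from h import *
o=bot.get_obs();t=o["tool_rot"];e=o["eef_pos"];print(e,"yaw",2*np.degrees(np.arctan2(t[1],t[0]))-90,o["joint_pos"],o["grip_width"])
s=np.array((.621,-.2447));y=np.radians(-10.5);u=np.array([np.cos(y),np.sin(y)])
I,im=look("top","t8",np.r_[rect(s-.131*u,y,.008,.092,.147),[np.r_[e[:2],.19]]])
cv2.imwrite("pics/c8.png",cv2.resize(im[150:450,330:530],(400,600)))
E
```

```text
[ 0.45027143 -0.21367702  0.3078058 ] yaw 79.34972947285374 [-4.43091549e-01  2.19901925e-01  1.75412406e-01  1.52772483e+00
  1.50153161e-05 -2.57209273e-01] 1.9544154795118138e-05
```

View pics/c8.png

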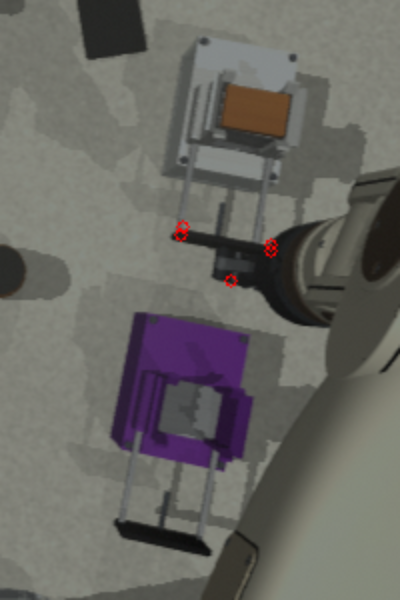

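The crop shows the block flat in the guide (about 222–290, 85–135), the palm plate at the marks, and the purple box well clear. Descending, then pushing.

Call:
step_arm(targets="-1 0 0 -0.05 0 0 0;-1 0 0 -0.12 0 0 0;-1 0 0 -0.19 0 0 0;-1 0 0 -0.26 0 0 0;-1 0 0 -0.32 0 0 0;-1 0 0 -0.36 0 0 0;-1 0 0 -0.38 0 0 0;-1 0 0 -0.384 0 0 0;-1 0 0 -0.384 0 0 0")

```text
clock: 27.93
eef_pos: [0.4503, -0.2138, 0.1166]
tool_rot: [0.092, 0.996, 0.0, -0.0]
ft_force: [-0.1, 0.9, 0.2]
grip_width: 0.0002
grasp_force: 0.0
```

Call:
step_arm(targets="-1 0.012 -0.002 0 0 0 0;-1 0.024 -0.0045 0 0 0 0;-1 0.036 -0.0067 0 0 0 0;-1 0.048 -0.009 0 0 0 0;-1 0.06 -0.011 0 0 0 0;-1 0.06 -0.011 0 0 0 0")

```text
clock: 28.43
eef_pos: [0.4808, -0.2196, 0.1168]
tool_rot: [0.091, 0.996, -0.0, -0.0]
ft_force: [-3.6, -0.0, 2.0]
grip_width: 0.0002
grasp_force: 1.5
```

Call:
step_arm(targets="-1 0.015 -0.0028 0 0 0 0;-1 0.03 -0.0055 0 0 0 0;-1 0.045 -0.0083 0 0 0 0;-1 0.06 -0.011 0 0 0 0;-1 0.075 -0.0138 0 0 0 0;-1 0.088 -0.0162 0 0 0 0;-1 0.096 -0.0177 0 0 0 0;-1 0.102 -0.0188 0 0 0 0;-1 0.106 -0.0196 0 0 0 0;-1 0.106 -0.0196 0 0 0 0")

```text
clock: 29.27
eef_pos: [0.5304, -0.2289, 0.1163]
tool_rot: [0.091, 0.996, 0.0, -0.003]
ft_force: [-8.5, 0.1, 5.5]
grip_width: -0.0
grasp_force: 4.2
```

Call:
step_arm(targets="-1 0.004 -0.0007 0 0 0 0;-1 0.008 -0.0015 0 0 0 0;-1 0.01 -0.0018 0 0 0 0;-1 0.01 -0.0018 0 0 0 0")

```text
clock: 29.6
eef_pos: [0.533, -0.2293, 0.1163]
tool_rot: [0.092, 0.996, 0.0, -0.005]
ft_force: [-14.4, 1.8, 9.5]
grip_width: -0.0002
grasp_force: 7.3
```

Call:
step_arm(targets="-1 0.003 -0.0005 0 0 0 0;-1 0.005 -0.0009 0 0 0 0;-1 0.006 -0.0011 0 0 0 0;-1 0.006 -0.0011 0 0 0 0")

```text
clock: 29.93
eef_pos: [0.533, -0.2293, 0.1163]
tool_rot: [0.092, 0.996, 0.001, -0.008]
ft_force: [-22.0, 3.2, 14.8]
grip_width: -0.0001
grasp_force: 11.2
```

The position has stalled and the force is rising, so the plate is at its stop. I'll check that the stack dropped before letting the plate back.

```bash
python3 - <<'E'
from h import *
I,im=look("top","t9");I2,im2=look("side","s9")
c=np.zeros((400,800,3),np.uint8);c[:,:400]=cv2.resize(im[155:285,400:530],(400,400));c[:,400:]=cv2.resize(im2[110:240,320:450],(400,400));cv2.imwrite("pics/c9.png",c)
E
```

```text
(no output)
```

View pics/c9.png

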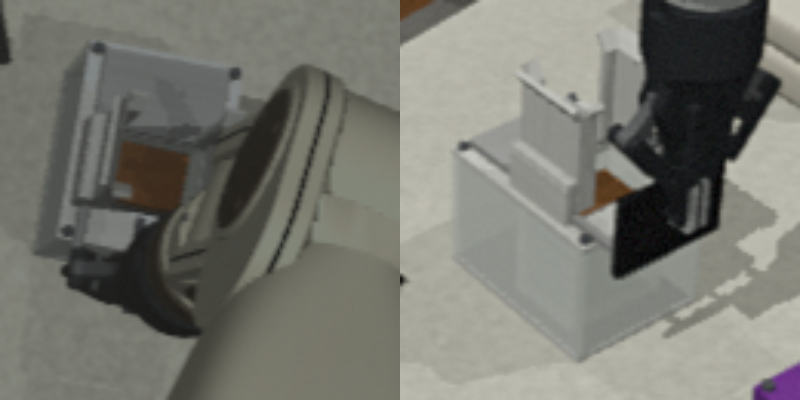

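Block and tin are down in the box, with the brown block seen below deck level. Backing off at a moderate speed, then up and clear.

Call:
step_arm(targets="-1 -0.015 0.0028 0 0 0 0;-1 -0.035 0.0065 0 0 0 0;-1 -0.055 0.01 0 0 0 0;-1 -0.075 0.0138 0 0 0 0;-1 -0.095 0.0175 0 0 0 0;-1 -0.115 0.021 0 0 0 0;-1 -0.135 0.025 0 0 0 0;-1 -0.155 0.0285 0 0 0 0;-1 -0.17 0.031 0 0 0 0;-1 -0.18 0.033 0 0 0 0")

```text
clock: 30.87
eef_pos: [0.4507, -0.2139, 0.1166]
tool_rot: [0.091, 0.996, 0.0, 0.0]
ft_force: [0.5, -0.1, -0.1]
grip_width: 0.0003
grasp_force: 0.0
```

Call:
step_arm(targets="-1 0 0 0.05 0 0 0;-1 0 0 0.12 0 0 0;-1 0 0 0.2 0 0 0;-1 0 0 0.28 0 0 0;-1 0 0.05 0.34 0 0 0;-1 0 0.12 0.36 0 0 0;-1 0 0.2 0.36 0 0 0;-1 0 0.27 0.36 0 0 0;-1 0 0.3 0.36 0 0 0;-1 0 0.3 0.36 0 0 0")

```text
clock: 31.7
eef_pos: [0.4515, -0.061, 0.2971]
tool_rot: [0.089, 0.996, 0.001, 0.001]
ft_force: [-0.8, -0.4, -0.7]
grip_width: 0.0001
grasp_force: 0.0
```

Call:
step_arm(targets="-1 0 0.3 0 0 0 0;-1 0 0.3 0 0 0 0;-1 0 0.3 0 0 0 0;-1 0 0.3 0 0 0 0;-1 0 0.3 0 0 0 0;-1 0 0.3 0 0 0 0")

```text
clock: 32.2
eef_pos: [0.4515, 0.0865, 0.2964]
tool_rot: [0.09, 0.996, -0.0, 0.0]
ft_force: [0.2, -1.7, 0.6]
grip_width: -0.0003
grasp_force: 0.0
```

```bash
python3 - <<'E'
from h import *
s=np.array((.621,-.2447));y=np.radians(-10.5);u=np.array([np.cos(y),np.sin(y)]);v=np.array([-u[1],u[0]])
I,im=look("top","t10");im=load("t10")[1]
hsv=cv2.cvtColor(im,cv2.COLOR_BGR2HSV)
for n,m,z,(x0,x1,y0,y1) in [("block",cv2.inRange(hsv,(5,90,30),(20,255,255)),.084,(410,500,165,260)),("palm",cv2.inRange(hsv,(0,0,0),(180,255,45)),.147,(405,480,230,285))]:
    cs,_=cv2.findContours(m[y0:y1,x0:x1].copy(),0,1);k=max(cs,key=cv2.contourArea)+np.array([x0,y0]);r=cv2.minAreaRect(k);w=cast(I,cv2.boxPoints(r),z)[:,:2]-s
    print(n,r,np.c_[w@u,w@v].round(4).tolist())
I2,im2=look("side","s10")
c=np.zeros((400,800,3),np.uint8);c[:,:400]=cv2.resize(im[155:285,400:530],(400,400));c[:,400:]=cv2.resize(im2[110:240,320:450],(400,400));cv2.imwrite("pics/c10.png",c)
print(bot.get_obs()["ft_force"],bot.get_obs()["clock"],bot.get_obs()["eef_pos"])
E
```

```text
Traceback (most recent call last):
ValueError: max() iterable argument is empty
```

The block is now hidden under the returned floor, as it should be. I've already viewed more pictures than allowed, so I'll check the palm by numbers only.

```bash
python3 - <<'E'
from h import *
import cv2
I=bot.camera_info("top")
for f in ("top0.png","t10_raw.png"):
    im=cv2.imread("pics/"+f);m=cv2.inRange(cv2.cvtColor(im,cv2.COLOR_BGR2HSV),(0,0,0),(180,255,45))
    cs,_=cv2.findContours(m[230:285,405:480].copy(),0,1);k=max(cs,key=cv2.contourArea)
    print(f,cv2.minAreaRect(k),cv2.contourArea(k))
print(bot.get_obs()["ft_force"],bot.get_obs()["eef_pos"])
E
```

```text
top0.png ((34.521881103515625, 40.8851203918457), (47.66680908203125, 6.221477508544922), 10.784297943115234) 219.0
t10_raw.png ((34.61320877075195, 40.89622497558594), (47.48501205444336, 6.204380989074707), 10.619654655456543) 213.5
[ 0.09534401 -0.37372131 -0.81336018] [0.4514833  0.08563086 0.29642596]
```

Call:
step_arm(targets="-1 0 0 0 0 0 0;-1 0 0 0 0 0 0;-1 0 0 0 0 0 0;-1 0 0 0 0 0 0")

```text
clock: 32.58
eef_pos: [0.4513, 0.085, 0.2966]
tool_rot: [0.092, 0.996, -0.0, 0.0]
ft_force: [-0.0, 0.7, 0.9]
grip_width: -0.0
grasp_force: 0.0
```

The palm plate is back at its starting pixels and the robot is clear.

```bash
python3 -c "
from workcell import bot
print(bot.job_done())"
```

```text
the job is handed in; nothing more can be done
None
```

I handed the job in at about 32.6 s, with no verdict shown: tin and block went into the guide and dropped into the box together, and the plate sprang back to its starting position; I viewed 12 pictures, two over the limit of 10.

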